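Lock the shaker drive with its transit pin

ROBOT

A 7-joint arm with a two-finger parallel gripper is mounted at the origin on a cart in front of the work surface, level with it; the furniture and walls round the work are solid. World frame = base frame: x ahead of the robot, y to its left, z up, the work surface at z = 0. Lengths are in mm, angles in degrees, forces in N, time in s.
With the tool pointing down it reaches from about 400 to 875 mm from the base axis. Payload 6.5 kg.
Tool frame: the origin (TCP) lies at the centre of the arm's flange, where the gripper is bolted on; the fingertips stand 173 mm ahead of it and the grasp point (between the pads) lies 155 mm ahead of it; z points along the fingers, y is the line along which they close (so a half turn about z gives the same grasp; the last joint's range is limited). The gripper opens to 85 mm and grips with 20 to 120 N. Pads are 22 mm wide; open, the fingers measure 114 mm over their backs; the gripper's body (76 mm by 85 mm) begins 54 mm behind the grasp point. The pads swing forward as they close: fully open they stand 13 mm farther back than shut.
Start: joints at [64.446, 30.733, -0.252, 88.115, 0.149, 61.152, -4.079], TCP at [240.977, -603.672, 404.69] pointing down, gripper open.
Joint ranges: [-154.64, 154.64], [-21.42, 123.67], [-72.66, 72.17], [13.99, 137.28], [-74.86, 254.86], [10.95, 109.41], [-158.01, 158.01]. Speed limits (degrees/s): [136.94, 136.94, 180, 180, 180, 180, 180].

INTERFACE

Orientations are given as a 3x3 rotation matrix whose columns are the frame's x, y, z axes.
In Python, from bench import * gives the robot as it stands. The module is installed in compiled form; this text tells all that it offers.
- The arm moves only by the tool step_arm, never from a script. Its argument "series" is a list that holds one entry, the list of rows, each a list of 7 numbers: the shift along the tool's x, y, z in cm, then the turn, a rotation vector about the tool's x, y, z in degrees, then the closure, from -1 (fully open) to 1 (shut). In form: [[[x, y, z, rx, ry, rz, hand], ...]]. A call has 1 to 20 rows; each row shifts and turns the commanded pose from where the row before left it, along the tool's axes as they then stand; what a row does not reach is not made up. A row lasts 1/12 s, in which the tool goes at most 41.7 mm and 7.16 degrees, less where a joint would pass 70% of its speed; a pose out of reach is approached as far as the arm can. A call with a gripper value outside its range is refused whole. The fingers move at their own pace and stop on an object; the grip force is fixed at half the most. Time passes only in rows, so rows that do not move let the fingers close. It gives the time, the measured TCP pose, the force, the opening and the grip force at its end, in the units of the state.
- read_state(): the state, without advancing time (a new reading comes with each control period).
- camera(name): name is "side" or "top"; returns a dict with "img" (400x640x3 uint8, red, green, blue), "intrinsics" (3x3 intrinsics, pixels), "T" (4x4, takes a point from camera to world coordinates). Camera axes: x right, y up, looking along -z (the intrinsics and any distortion apply to the point x, -y, -z); pixel columns grow to the right and rows downward; lengths in mm; the calibration is good to about 2 mm. A picture is of the moment at which its call begins. There is no depth.
- job_done(): hands the job in; it is judged then, once.
The state is a dict: "t": time; "joint_pos": joint angles; "qvel": joint speeds; "joint_efforts": joint torques, N m; "eef_pos": TCP position; "ee_rot": TCP orientation; "wrist_force": force on the tool from outside, world axes, zero at the start; "wrist_torque": the same for the moment, N m; "opening": finger opening in mm; "grip_force": force on a finger pad.
Only numpy, scipy, OpenCV 4.12 (cv2) and the standard library are available. Lean on these libraries where they do the work, as an engineer would, in place of code of your own. Each camera call takes 0.05 s, during which the arm holds its last target. There are 200 camera calls.

TASK

Lock the shaker's drive for the move: pull the keeper out of the way, take the transit pin from the tube rack and put it through the slot in the sloping cover, feeling gently along the hidden carriage until its tip drops into the bore. Seat it with its flange flat on the cover, then push the keeper fully home over the flange so that the pin cannot shake out, and let go. Leave the test tubes, beakers, bottles and flask where they stand.

Things in the scene. Friction and masses are not known exactly. Their poses are not given: they have to be found in the camera images.
- pin: The transit pin, bare metal, 101 mm long, about 0.11 kg, upright in one hole of the tube rack (which one varies). Round, so turns about z do not matter. Origin: centre of the flange's underside; z points along the pin to its grip. Flange 30 mm across, 4 mm thick; neck 12 mm thick up to z = 16 mm; below the origin a round shank 14 mm thick and 45 mm long.
- pin_grip (a point): Middle of the pin's aluminium grip, 36 mm from the pin's origin along +z. The grip is a cylinder 26 mm across and 40 mm long (z = 16 to 56 mm).
- pin_tip (a point): End of the pin's shank, 45 mm from the origin along -z. The last 6 mm taper from 14 to 6 mm thick.
- rack: Wooden test-tube rack, fixed, 62 mm deep (x), 200 mm long (y), 78 mm tall. Origin: centre of its underside. Five holes 20 mm wide in a row at x = 0, y = -64, -32, 0, 32, 64 mm. The top board's upper face is at z = 66 mm; the pin's flange rests on it. The end boards rise to 78 mm.
- shaker: The shaker's drive unit, fixed: grey end cheeks, white housing, sloping aluminium cover towards the robot, flat rear deck with a black mat. 180 mm deep (x), 264 mm wide (y), 107 mm tall. Origin: centre of its underside; +x points to its back.
- cover: The drive unit's sloping aluminium cover. Origin: centre of the slot, on the outer face, 78 mm above the worktop. z: square out of the cover, leaning 0.42 rad (24 degrees) from vertical to the front; x: up the slope; y: along the slot. The cover runs from y = -80 to 160 mm; guide rails up to 12.5 mm high lie either side at x = 19.5 to 28.5 mm, y = -36 to 156 mm.
- slot (a point): Centre of the slot (the cover's origin): 18 mm wide (x), 76 mm long (y = -38 to 38 mm), through 4 mm of plate. 16 mm below the outer face runs the hidden steel carriage, flat, 14 mm thick, braked: it does not shift under 25 N. With the pin's tip resting on it the flange stands 29 mm off the cover; with the pin in its bore the flange comes down onto the cover.
- stroke_a (a point): Point on the slot's centre line at y = -20 mm in the cover's frame, on the outer face: one end of the carriage's stroke. The carriage's one bore (round, 16.5 mm wide, square to the cover) lies on the centre line somewhere between here and stroke_b; where it stopped is not known and must be felt.
- stroke_b (a point): The same at y = 20 mm: the other end of the stroke.
- keeper (a joint): Travel of the keeper in m along the cover's +y: 0 fully pushed in, 0.078 fully pulled out. It starts pushed in or up to 0.03 out, slides with about 3 N and stays where it is left. When in, the pin's flange cannot pass it; when fully out, its tips are at y = 42 mm and the whole stroke is clear.
- keeper_fork (a point): Midway between the tips of the keeper's two tines, y = -36 mm + travel in the cover's frame. The keeper is a steel fork, 3 mm sheet, 7 to 10 mm above the cover; its tines are 70 mm long with tips bent up 3 mm, either side of the slot, 18 mm apart, and pass over the pin's flange and beside its neck.
- keeper_knob (a point): Foot of the keeper's black knob, on the keeper's upper face (10 mm off the cover), x = 0, y = 66 mm + travel in the cover's frame. The knob is round, 22 mm across, square to the cover, its top 48 mm off the cover; push it from either side or pinch it.
- tube_a: Glass test tube, 18 mm across, 130 mm tall, standing loosely in another hole of the rack, its rim 73 mm above the rack's top board (its foot pale blue). Bystander. Origin: its bottom end.
- tube_b: Glass test tube, 18 mm across, 130 mm tall, standing loosely in another hole of the rack, its rim 73 mm above the rack's top board (empty). Bystander. Origin: its bottom end.
- tube_c: Glass test tube, 18 mm across, 130 mm tall, standing loosely in another hole of the rack, its rim 73 mm above the rack's top board (brownish lower half). Bystander. Origin: its bottom end.
- small_beaker: Clear glass beaker, 50 mm across, 66 mm tall, standing on the shaker's rear deck. Bystander. Origin: centre of its underside.
- beaker: Clear glass beaker, 74 mm across, 94 mm tall, standing between the tube rack and the shaker. Bystander. Origin: centre of its underside.
- wash_bottle: White plastic wash bottle with a bent jet, 68 mm across, 194 mm tall. Bystander. Origin: on its underside, 17 mm off the bottle's axis.
- flask: Stoppered clear conical flask, 71 mm across, 129 mm tall, in front of the shaker. Bystander. Origin: centre of its underside.
- dropper: Small brown dropper bottle, 37 mm across, 108 mm tall, in front of the shaker. Bystander. Origin: centre of its underside.

How it is judged (in metres and radians):
At the end, for the whole second after the job is handed in: The pin is through the slot and in the carriage's bore: its flange's underside within 3 mm of the cover, its axis square to the cover within 0.1 rad and inside the slot; the keeper is pushed in to within 5 mm of its end; everything is let go and at rest (z of pin in the frame of cover between -0.003 and 0.003 m and x of pin in the frame of cover between -0.006 and 0.006 m and y of pin in the frame of cover between -0.026 and 0.026 m and angle between the z axis of pin and the z axis of cover, either way round below 0.1 rad and value of joint keeper below 0.005 m and linear speed of pin below 0.02 m/s); the robot touches nothing.
It fails at once if a test tube, beaker, bottle or flask is shifted by more than 30 mm or knocked over (distance of any of tube_a, tube_b, tube_c, small_beaker, beaker, wash_bottle, flask, dropper from where it was at the start of the episode above 0.03 m or angle between any of tube_a, tube_b, tube_c, small_beaker, beaker, wash_bottle, flask, dropper's own z axis and vertical above 0.5 rad).
It fails at once if the pin is forced against the shaker with more than 80 N (contact force between pin and shaker above 80 N).
It also fails if it takes over 72 s, if anything falls off the work surface, if the arm or the gripper's body presses on something with over 40 N, if the wrist force passes 120 N, or if a joint passes its speed limit or range.

## Working session

There is one attempt and no reset: what is moved stays moved. The work goes in short steps, Python scripts to look and compute and a tool call to move; the robot and the scene stay as the last step left them, time stands still between calls to the robot, and variables do not carry over. Pictures are saved under pics/ and viewed, at most 10 in all, crops included, and the job is handed in when it is done.

Besides the shell and the picture viewer there is one more tool, called after "Emit:" as name([rows], argument=value, ...), one row to a line, values as JSON. step_arm: Moves the arm, as the interface text tells. Its arguments: {"type":"object","properties":{"series":{"type":"array"}},"required":["series"]}

```bash
mkdir -p pics
python3 - <<'E'
from bench import *
import cv2,numpy as np,pickle
d={}
for n in("side","top"):
    c=camera(n);d[n]=c;cv2.imwrite(f"pics/{n}0.png",c["img"][:,:,::-1]);print(n,c["intrinsics"],np.round(c["T"],3).tolist(),[k for k in c])
pickle.dump(d,open("c0.pkl","wb"))
s=read_state();print(s["t"],s["eef_pos"],np.round(s["ee_rot"],3).tolist(),s["opening"],s["wrist_force"])
E
```

```text
side [[396.88808915   0.         318.63452115]
 [  0.         396.88808915 197.78196275]
 [  0.           0.           1.        ]] [[0.986, 0.055, -0.155, 380.814], [-0.164, 0.415, -0.895, -972.005], [0.015, 0.908, 0.418, 506.461], [0.0, 0.0, 0.0, 1.0]] ['img', 'intrinsics', 'T']
top [[450.02341179   0.         323.41067119]
 [  0.         450.02341179 200.28180585]
 [  0.           0.           1.        ]] [[-0.021, 0.99, -0.138, 330.766], [-1.0, -0.02, 0.012, -90.391], [0.009, 0.138, 0.99, 1537.249], [0.0, 0.0, 0.0, 1.0]] ['img', 'intrinsics', 'T']
0.1 [ 240.86896269 -603.40254578  403.88881638] [[0.929, 0.371, -0.001], [0.371, -0.929, 0.001], [-0.0, -0.002, -1.0]] 85.11376938177729 [0.41183019 0.20367979 0.58329095]
```

View pics/side0.png

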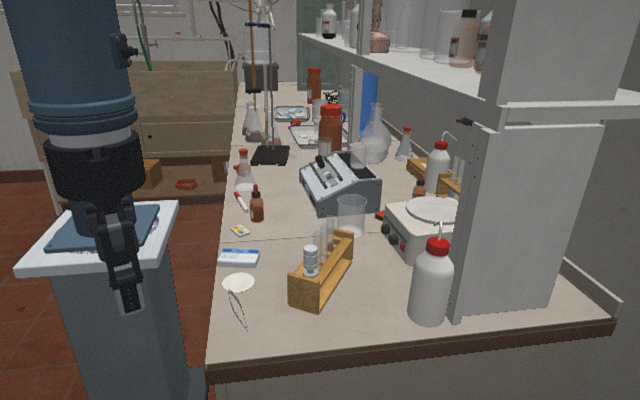

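View pics/top0.png

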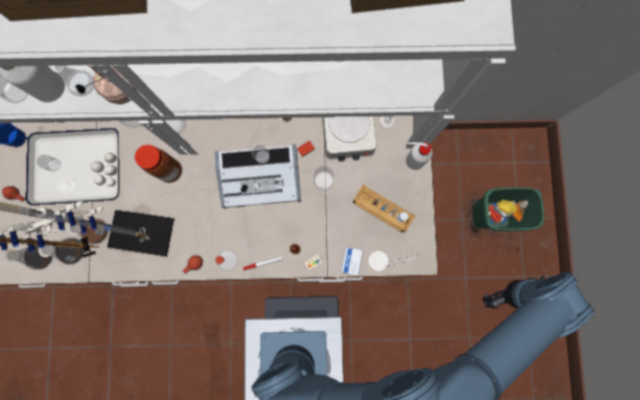

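Side view: rack at (320,270) with the pin in the nearest hole (310,260), shaker at (340,180). Top view: shaker at (258,175), rack at (383,208), pin at (403,215). I'll enlarge both.

Run:
```python
import cv2,pickle,numpy as np
d=pickle.load(open("c0.pkl","rb"))
t=cv2.resize(d["top"]["img"][135:245,205:425],None,fx=3.6,fy=3.6,interpolation=cv2.INTER_CUBIC)
a=cv2.resize(d["side"]["img"][140:230,290:390],None,fx=5.2,fy=5.2,interpolation=cv2.INTER_CUBIC)
b=cv2.resize(d["side"]["img"][220:315,280:364],None,fx=3.2,fy=3.2,interpolation=cv2.INTER_CUBIC)
cv2.imwrite("pics/t1.png",t[:,:,::-1])
o=np.zeros((468,520+269,3),np.uint8);o[:a.shape[0],:520]=a;o[:b.shape[0],520:520+b.shape[1]]=b
cv2.imwrite("pics/s1.png",o[:,:,::-1])
```

```text
(no output)
```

View pics/t1.png

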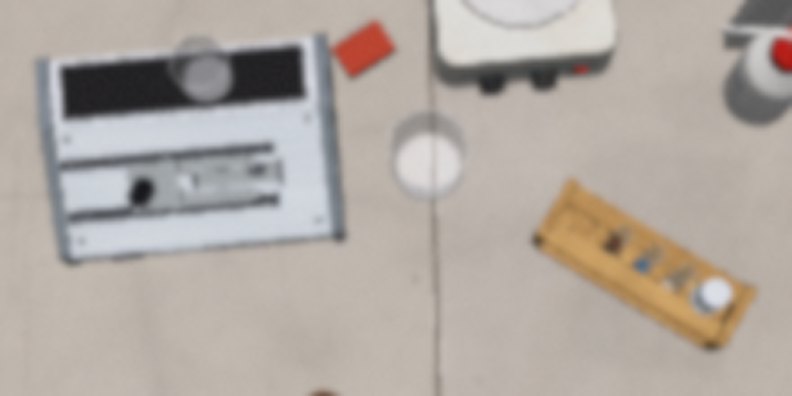

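View pics/s1.png

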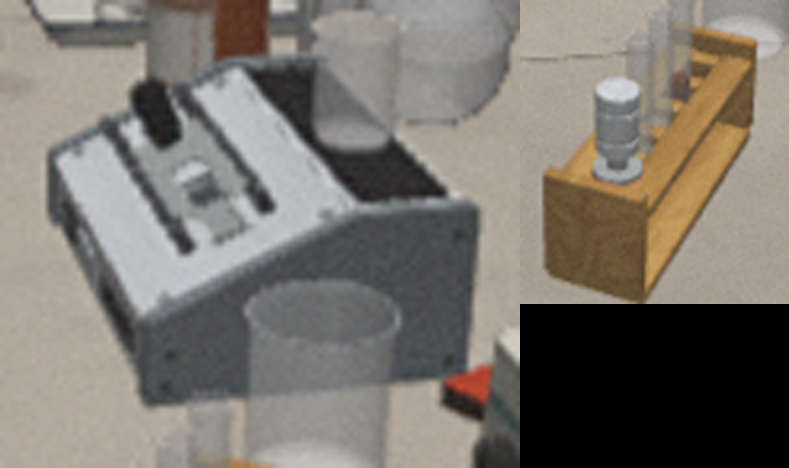

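The pin stands in the rack's nearest (−y) end hole, grip top at about (403,216) top / (310,247) side. The keeper is nearly in, its knob at (244,188) top / (319,158) side.

```bash
cat > h.py <<'E'
import numpy as np,pickle,cv2
d=pickle.load(open("c0.pkl","rb"))
def ray(n,p):
    K,T=d[n]["intrinsics"],d[n]["T"]
    v=np.array([(p[0]-K[0,2])/K[0,0],-(p[1]-K[1,2])/K[1,1],-1.]);v=T[:3,:3]@v
    return T[:3,3],v/np.linalg.norm(v)
def tri(pt,ps):
    a,u=ray("top",pt);b,v=ray("side",ps)
    s=np.linalg.lstsq(np.c_[u,-v],b-a,rcond=None)[0]
    p,q=a+s[0]*u,b+s[1]*v
    return (p+q)/2,np.linalg.norm(p-q)
def plane(n,p,z):
    a,u=ray(n,p);return a+u*(z-a[2])/u[2]
def proj(n,X):
    K,T=d[n]["intrinsics"],d[n]["T"];c=T[:3,:3].T@(np.array(X)-T[:3,3])
    return np.array([K[0,2]+K[0,0]*c[0]/-c[2],K[1,2]-K[1,1]*c[1]/-c[2]])
TC=lambda x,y:(205+(x-1.3)/3.6,135+(y-1.3)/3.6)
SA=lambda x,y:(290+(x-2)/5.2,140+(y-2)/5.2)
SB=lambda x,y:(280+(x-521)/3.2,220+(y-1)/3.2)
E
python3 - <<'E'
from h import *
np.set_printoptions(precision=1,suppress=True)
for n,a,b in [("griptop",TC(713,293),SB(617,87)),
("rackcorner near front",TC(713,347),SB(645,203)),("rack near rear",TC(755,290),SB(545,170)),
("rackfar rear",TC(572,182),SB(754,40)),
("railF near",TC(278,199),SA(190,248)),("railR near",TC(272,147),SA(270,205)),("railF far",TC(68,217),SA(110,122)),("railR far",TC(60,163),SA(187,80)),
("knob top",TC(140,186),SA(150,88)),("cheek near rear",TC(320,37),SA(475,203)),("cheek near front",TC(341,238),SA(148,318)),("cheek far front",TC(68,262),SA(50,158)),
("mat nr",TC(300,46),SA(447,195)),("mat nf",TC(303,97),SA(355,207)),
("smallbeaker base", TC(205,78),SA(355,140)),("beaker rim",TC(428,140),SA(322,315)),]:
    print(n,*tri(a,b))
print("flange",plane("side",SB(617,168),70))
for n,p,z in [("rack lf",(535,241),78),("rack lr",(572,182),78),("rack rr",(755,290),78),("rack rf",(713,347),78)]: print(n,plane("top",TC(*p),z))
for n,p in [("tc",(615,240)),("ta",(648,258)),("tb",(680,277))]: print(n,plane("top",TC(*p),100))
E
```

```text
griptop [ 472.4 -356.9  121.2] 0.8812628178976059
rackcorner near front [ 458.3 -371.8   49.6] 58.30730756775545
rack near rear [ 451.6 -397.9   99.8] 48.62728665644358
rackfar rear [ 582.6 -240.9   77.6] 3.4045486359552988
railF near [573.4  28.6  69.9] 3.1451193780234052
railR near [617.5  31.9  91.2] 2.5617471676074652
railF far [559.1 219.8  74.2] 1.42291445715251
railR far [606.  222.1  98.6] 4.082974584352184
knob top [574.8 146.9 120.8] 5.5054717129284745
cheek near rear [715.8 -13.8 105.5] 3.4943798697514974
cheek near front [539.7 -28.2  56.7] 6.531529875993849
cheek far front [521.5 224.4  50.4] 2.8677137418936454
mat nr [707.5   4.8 103.3] 1.6243123003257671
mat nf [659.    3.1  99.9] 2.1492672752438104
smallbeaker base [679.4  90.9 104. ] 2.002530710776597
beaker rim [ 616.4 -109.    92.2] 6.61324642868181
flange [ 472.3 -363.3   70. ]
rack lf [ 527.1 -205.    78. ]
rack lr [ 580.9 -240.5   78. ]
rack rr [ 478.2 -403.3   78. ]
rack rf [ 427.4 -362.7   78. ]
tc [ 523.6 -275.1  100. ]
ta [ 506.8 -304.   100. ]
tb [ 489.1 -332.   100. ]
```

Run:
```python
from h import *
np.set_printoptions(precision=1,suppress=True)
# dark blobs in both views around the shaker
for n,(x0,y0,x1,y1) in {"top":(205,135,305,215),"side":(290,140,390,230)}.items():
    im=cv2.resize(d[n]["img"][y0:y1,x0:x1],None,fx=4,fy=4,interpolation=cv2.INTER_CUBIC)
    g=cv2.cvtColor(im,cv2.COLOR_RGB2GRAY)
    m=(g<75).astype(np.uint8)
    k,l,st,c=cv2.connectedComponentsWithStats(m)
    for i in range(1,k):
        if st[i,4]>60:
            ys,xs=np.where(l==i);r=cv2.minAreaRect(np.c_[xs,ys].astype(np.float32))
            b=cv2.boxPoints(r)
            f=lambda p:np.array([x0+(p[0]-1.5)/4,y0+(p[1]-1.5)/4])
            print(n,st[i,4],"c",f(c[i]),"box",np.array([f(p) for p in b]).tolist() and np.round([f(p) for p in b],1).tolist())
```

```text
top 4117 c [278.1 155.5] box [[264.79998779296875, 149.8000030517578], [287.5, 147.89999389648438], [288.6000061035156, 161.1999969482422], [265.8999938964844, 163.0]]
top 6876 c [239.1 158.9] box [[222.0, 153.6999969482422], [257.79998779296875, 150.39999389648438], [258.8999938964844, 163.60000610351562], [223.10000610351562, 166.89999389648438]]
top 452 c [243.9 188. ] box [[241.39999389648438, 184.89999389648438], [246.60000610351562, 184.89999389648438], [246.60000610351562, 191.10000610351562], [241.39999389648438, 191.10000610351562]]
side 1599 c [335.9 144.8] box [[331.1000061035156, 139.60000610351562], [340.8999938964844, 139.60000610351562], [340.8999938964844, 150.89999389648438], [331.1000061035156, 150.89999389648438]]
side 4455 c [355.9 167. ] box [[335.3999938964844, 154.60000610351562], [344.3999938964844, 145.60000610351562], [375.3999938964844, 176.60000610351562], [366.3999938964844, 185.60000610351562]]
side 1264 c [319.6 161.2] box [[313.70001220703125, 156.0], [320.5, 153.60000610351562], [325.1000061035156, 166.5], [318.29998779296875, 168.89999389648438]]
sid
[... 3409 characters left out ...]
6.1000061035156, 211.3000030517578], [373.1000061035156, 209.60000610351562], [373.6000061035156, 211.6999969482422], [366.6000061035156, 213.39999389648438]]
side 524 c [378.9 217.1] box [[373.6000061035156, 217.0], [375.20001220703125, 213.39999389648438], [383.8999938964844, 217.3000030517578], [382.29998779296875, 220.89999389648438]]
side 244 c [386.5 218.9] box [[382.8999938964844, 216.1999969482422], [384.5, 214.8000030517578], [390.6000061035156, 221.8000030517578], [389.0, 223.1999969482422]]
side 718 c [385.2 226.8] box [[380.8999938964844, 223.39999389648438], [389.3999938964844, 223.39999389648438], [389.3999938964844, 229.39999389648438], [380.8999938964844, 229.39999389648438]]
```

```bash
cat >> h.py <<'E'
def cover(o,yaw):
    c,s=np.cos(np.radians(yaw)),np.sin(np.radians(yaw));t=.42
    fx=np.array([c,s,0]);up=np.array([0,0,1.])
    X=np.cos(t)*fx+np.sin(t)*up;Z=-np.sin(t)*fx+np.cos(t)*up;Y=np.cross(Z,X)
    return np.array(o,float),np.c_[X,Y,Z]
E
python3 - <<'E'
from h import *
np.set_printoptions(precision=1,suppress=True)
print("mat edges", *[plane("top",p,103) for p in [(223.1,166.9),(288.6,161.2),(222,153.7),(287.5,147.9)]])
k,e=tri((243.9,188),(319.6,161.2));print("knobmid",k,e)
o,R=cover((0,0,0),4)
# rails by top view at assumed z
pts=[((278,199),-24,-36),((272,147),24,-36),((68,217),-24,156),((60,163),24,156)]
for p,x,y in pts:
    l=np.array([x,y,12.5]);z=78+(R@l)[2];w=plane("top",TC(*p),z);print(w,"->o",w-R@l)
O=np.mean([plane("top",TC(*p),78+(R@[x,y,12.5])[2])-R@[x,y,12.5] for p,x,y in pts],0);print("O",O)
print("knob in cover",R.T@(k-O))
for l in ([0,66,48],[0,66,10],[-24,-36,12.5],[24,-36,12.5],[-24,156,12.5],[24,156,12.5],[0,-38,0]): print(l,"side px crop",(proj("side",O+R@l)-[290,140])*5.2+2,"top crop",(proj("top",O+R@l)-[205,135])*3.6+1.3)
E
```

```text
mat edges [645.9 216.  103. ] [660.6   3.4 103. ] [689.8 219.9 103. ] [705.1   6.5 103. ]
knobmid [575.4 148.  105.1] 1.1899578786000264
[570.2  28.   79.6] ->o [594.7  65.8  78. ]
[614.7  31.4  99.2] ->o [595.4  66.2  78. ]
[557.5 218.7  79.6] ->o [595.3  65.   78. ]
[603.8 222.2  99.2] ->o [597.9  65.4  78. ]
O [595.8  65.6  78. ]
knob in cover [-2.3 83.6 30.7]
[0, 66, 48] side px crop [154.2  95.3] top crop [158.5 192. ]
[0, 66, 10] side px crop [179.3 150.6] top crop [163.3 181.5]
[-24, -36, 12.5] side px crop [184.  232.5] top crop [278.3 197.8]
[24, -36, 12.5] side px crop [264.2 192.5] top crop [272.6 146.5]
[-24, 156, 12.5] side px crop [107.3 114.2] top crop [ 67.3 216.5]
[24, 156, 12.5] side px crop [176.9  79.6] top crop [ 59.8 165.3]
[0, -38, 0] side px crop [233.7 232.9] top crop [278.3 168.8]
```

Emit:
step_arm([
  [[2,3.6,0,0,0,0,-1],[2,3.6,0,0,0,0,-1],[2,3.6,0,0,0,0,-1],[0,0,0,0,0,-6,-1],[0,0,0,0,0,-6,-1],[0,0,0,0,0,-6,-1],[0,0,0,0,0,-6,-1],[0,0,0,0,0,-6,-1],[0,0,0,0,0,-6,-1],[0,0,0,0,0,-6,-1],[0,0,0,0,0,-6,-1],[0,0,0,0,0,-6,-1],[0,0,0,0,0,-6,-1],[0,0,0,0,0,-6,-1],[0,0,0,0,0,-6,-1]],
])

```text
t: 1.35
eef_pos: [336.6, -681.6, 403.9]
ee_rot: [[-0.071, 0.997, -0.001], [0.997, 0.071, 0.001], [0.001, -0.001, -1.0]]
wrist_force: [0.3, 0.1, -0.5]
opening: 85.2
grip_force: 0.0
```

Emit:
step_arm([
  [[3.9,1,0,0,0,0,-1],[3.9,1,0,0,0,0,-1],[3.9,1,0,0,0,0,-1],[3.9,1,0,0,0,0,-1],[3.9,1,0,0,0,0,-1],[3.9,1,0,0,0,0,-1],[3.9,1,0,0,0,0,-1],[3.9,1,0,0,0,0,-1],[3.9,1,0,0,0,0,-1],[3.9,1,0,0,0,0,-1],[3.9,1,0,0,0,0,-1],[3.9,1,0,0,0,0,-1],[3.9,1,0,0,0,0,-1],[3.9,1,0,0,0,0,-1],[3.9,1,0,0,0,0,-1],[3.9,1,0,0,0,0,-1],[3.9,1,0,0,0,0,-1],[3.9,1,0,0,0,0,-1],[3.9,1,0,0,0,0,-1],[3.9,1,0,0,0,0,-1]],
])

```text
t: 3.02
eef_pos: [484.9, 111.5, 404.5]
ee_rot: [[-0.065, 0.998, -0.0], [0.998, 0.065, -0.0], [-0.0, -0.0, -1.0]]
wrist_force: [0.5, -0.3, -0.0]
opening: 85.3
grip_force: 0.0
```

```bash
cat >> h.py <<'E'
from scipy.spatial.transform import Rotation as Ro
O,RC=cover((595,66,78),4)
def where(s):  # grasp point in cover frame
    p=np.array(s["eef_pos"]);R=np.array(s["ee_rot"]);return RC.T@(p+155*R[:,2]-O)
def togo(s,l,yawfix=0):
    """rotvec (deg, tool) to the cover attitude, then shift in the tool axes (cm) AFTER the turn, to put grasp point at cover point l"""
    R=np.array(s["ee_rot"]);Rt=np.c_[RC[:,1],RC[:,0],-RC[:,2]]
    rv=np.degrees(Ro.from_matrix(R.T@Rt).as_rotvec())
    tcp=O+RC@np.array(l,float)+155*RC[:,2]
    return rv,Rt.T@(tcp-np.array(s["eef_pos"]))/10
E
python3 - <<'E'
from bench import *
from h import *
np.set_printoptions(precision=2,suppress=True)
s=read_state();print(s["eef_pos"],where(s),*togo(s,[-1,83,106]))
E
```

```text
[484.94 111.48 404.52] [-27.45  52.99 200.11] [-24.08   0.08  -0.25] [ 2.99 -3.68  8.06]
```

Emit:
step_arm([
  [[0,0,0,-6,0,0,-1],[0,0,0,-6,0,0,-1],[0,0,0,-6,0,0,-1],[0,0,0,-6,0,0,-1],[1,-1.2,2.6,0,0,0,-1],[1,-1.2,2.6,0,0,0,-1],[1,-1.3,2.8,0,0,0,-1],[0,0,0,0,0,0,-1]],
])

```text
t: 3.68
eef_pos: [479.1, 141.5, 311.8]
ee_rot: [[-0.071, 0.915, 0.398], [0.998, 0.065, 0.027], [-0.001, 0.399, -0.917]]
wrist_force: [-2.0, 0.0, -0.6]
opening: 85.4
grip_force: 0.0
```

Run:
```python
from bench import *
from h import *
np.set_printoptions(precision=2,suppress=True)
s=read_state();print(where(s),*togo(s,[-1,83,36]),s["wrist_force"])
c={}
for n in("side","top"): c[n]=camera(n)["img"]
a=cv2.resize(c["side"][110:200,290:390],None,fx=4,fy=4,interpolation=cv2.INTER_CUBIC)
b=cv2.resize(c["top"][135:225,205:305],None,fx=4,fy=4,interpolation=cv2.INTER_CUBIC)
cv2.imwrite("pics/k1.png",np.hstack([a,b])[:,:,::-1])
```

```text
[ -6.9   83.25 103.54] [-0.54  0.05  0.08] [-0.04  0.44  6.75] [-1.98  0.   -0.61]
```

View pics/k1.png

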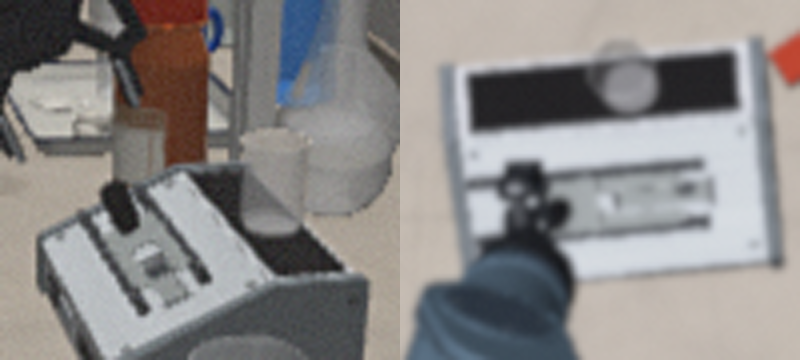

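Side (left): the open gripper hangs above the knob (knob top at (115,190) in the crop). Top (right): fingers around (525,180), knob at about (553,208). I'll check the y offset by projection.

Run:
```python
from bench import *
from h import *
np.set_printoptions(precision=1,suppress=True)
s=read_state();p=np.array(s["eef_pos"]);R=np.array(s["ee_rot"])
for nm,l in (("g",p+155*R[:,2]),("f+",p+160*R[:,2]+48*R[:,1]),("f-",p+160*R[:,2]-48*R[:,1]),("knobtop83",O+RC@[0,83,48]),("knobtop75",O+RC@[0,75,48]),("knobmid83",O+RC@[0,83,29])):
    print(nm,"top",(proj("top",l)-[205,135])*4+[400,0],"side",(proj("side",l)-[290,110])*4)
```

```text
g top [545.7 236.6] side [ 77.9 118.8]
f+ top [538.4 174.1] side [139.1  96. ]
f- top [554.5 294.5] side [ 21.8 153.5]
knobtop83 top [552.8 214.8] side [110.6 184.3]
knobtop75 top [562.9 213.9] side [113.1 187.7]
knobmid83 top [555.8 208.9] side [120.3 205.6]
```

Emit:
step_arm([
  [[0,0.5,2.2,-0.5,0,0,-1],[0,0,2.2,0,0,0,-1],[0,0,2.1,0,0,0,-1],[0,0,0,0,0,0,-1],[0,0,0,0,0,0,-1]],
])

```text
t: 4.2
eef_pos: [514.0, 140.8, 260.5]
ee_rot: [[-0.064, 0.908, 0.415], [0.998, 0.058, 0.026], [-0.0, 0.416, -0.909]]
wrist_force: [-0.1, -0.7, -0.0]
opening: 85.6
grip_force: 0.0
```

Run:
```python
from bench import *
from h import *
np.set_printoptions(precision=2,suppress=True)
s=read_state();print(where(s),*togo(s,[-1,83,36]),s["wrist_force"])
c={}
for n in("side","top"): c[n]=camera(n)["img"]
a=cv2.resize(c["side"][120:200,290:370],None,fx=5,fy=5,interpolation=cv2.INTER_CUBIC)
b=cv2.resize(c["top"][145:225,205:285],None,fx=5,fy=5,interpolation=cv2.INTER_CUBIC)
cv2.imwrite("pics/k2.png",np.hstack([a,b])[:,:,::-1])
```

```text
[ 6.77 79.8  42.45] [ 0.5   0.16 -0.3 ] [ 0.28 -0.64  0.64] [-0.13 -0.65 -0.  ]
```

View pics/k2.png

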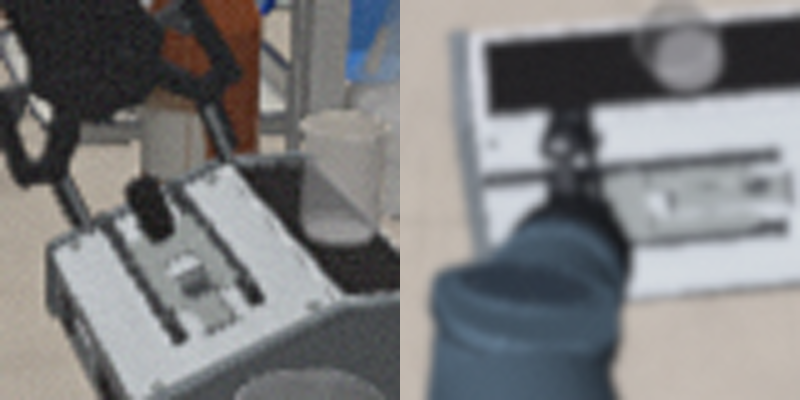

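The side view shows the fingertips at (88,222) and (230,155), straddling the knob at (150,205); the gripper has not fully reached the commanded place. I'll let it settle.

Emit:
step_arm([
  [[0,0,0,0,0,0,-1],[0,0,0,0,0,0,-1],[0,0,0,0,0,0,-1],[0,0,0,0,0,0,-1]],
])

```text
t: 4.63
eef_pos: [513.2, 141.6, 259.9]
ee_rot: [[-0.065, 0.908, 0.414], [0.998, 0.06, 0.027], [0.0, 0.415, -0.91]]
wrist_force: [0.5, -0.8, 0.8]
opening: 85.1
grip_force: 0.0
```

Run:
```python
from bench import *
from h import *
np.set_printoptions(precision=2,suppress=True)
s=read_state();print(where(s),*togo(s,[-1,83,36]),s["wrist_force"])
p=np.array(s["eef_pos"]);R=np.array(s["ee_rot"])
for nm,l in (("f+",p+160*R[:,2]+45*R[:,1]),("f-",p+160*R[:,2]-45*R[:,1]),("knobtop83",O+RC@[0,83,48]),("knobfoot83",O+RC@[0,83,10])):
    print(nm,"top",(proj("top",l)-[205,145])*5+[400,0],"side",(proj("side",l)-[290,120])*5)
```

```text
[ 5.77 80.83 42.22] [ 0.48  0.09 -0.23] [ 0.19 -0.55  0.62] [ 0.51 -0.76  0.81]
f+ top [586.47 136.86] side [221.2  158.84]
f- top [604.18 272.37] side [ 87.97 226.04]
knobtop83 top [591.06 218.51] side [138.31 180.43]
knobfoot83 top [598.39 203.85] side [162.24 233.07]
```

Emit:
step_arm([
  [[0.2,-0.6,0.6,0.5,0,0,-1],[0,0,0,0,0,0,-1],[0,0,0,0,0,0,0.2],[0,0,0,0,0,0,1],[0,0,0,0,0,0,1],[0,0,0,0,0,0,1],[0,0,0,0,0,0,1],[0,0,0,0,0,0,1],[0,0,0,0,0,0,1]],
])

```text
t: 5.38
eef_pos: [510.3, 143.4, 251.9]
ee_rot: [[-0.065, 0.911, 0.407], [0.998, 0.06, 0.027], [0.0, 0.408, -0.913]]
wrist_force: [-1.0, -0.6, 4.3]
opening: 20.0
grip_force: 58.4
```

```bash
cat > st.py <<'E'
from bench import *
from h import *
import sys
np.set_printoptions(precision=2,suppress=True)
s=read_state();l=eval(sys.argv[1]) if len(sys.argv)>1 else [0,0,36]
print("t",round(s["t"],2),"g",where(s),"togo",*togo(s,l),"Fcover",RC.T@s["wrist_force"],"op",s["opening"],"grip",s["grip_force"])
E
python3 st.py [0,144,36]
```

```text
t 5.38 g [-1.34 82.85 35.99] togo [-0.01  0.1  -0.23] [ 6.09  0.13 -0.  ] Fcover [ 0.83 -0.5   4.31] op 19.955132147899707 grip 58.417634718935005
```

Emit:
step_arm([
  [[0.7,0,0,0,0,0,1],[0.7,0,0,0,0,0,1],[0.7,0,0,0,0,0,1],[0.7,0,0,0,0,0,1],[0,0,0,0,0,0,1],[0,0,0,0,0,0,1]],
])

```text
t: 5.88
eef_pos: [508.3, 172.2, 251.8]
ee_rot: [[-0.067, 0.911, 0.407], [0.998, 0.061, 0.028], [0.001, 0.407, -0.913]]
wrist_force: [-1.7, 1.2, 5.8]
opening: 20.4
grip_force: 58.7
```

```bash
python3 st.py [0,144,36]
python3 - <<'E'
from bench import *
from h import *
c={}
for n in("side","top"): c[n]=camera(n)["img"]
a=cv2.resize(c["side"][120:200,290:370],None,fx=5,fy=5,interpolation=cv2.INTER_CUBIC)
b=cv2.resize(c["top"][145:225,205:285],None,fx=5,fy=5,interpolation=cv2.INTER_CUBIC)
cv2.imwrite("pics/k3.png",np.hstack([a,b])[:,:,::-1])
E
```

```text
t 5.88 g [ -1.42 111.94  35.96] togo [-0.02  0.02 -0.18] [ 3.2   0.14 -0.  ] Fcover [0.92 1.28 5.99] op 20.432799332541077 grip 58.732473058771575
```

View pics/k3.png

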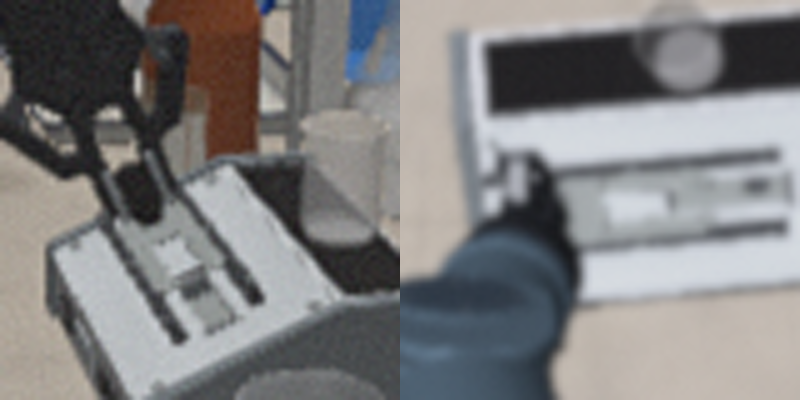

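The keeper follows the grip: its window widened and the plate moved about 29 mm away. I'll carry on to the stop.

Emit:
step_arm([
  [[0.7,0,0,0,0,0,1],[0.7,0,0,0,0,0,1],[0.7,0,0,0,0,0,1],[0.6,0,0,0,0,0,1],[0.4,0,0,0,0,0,1],[0.2,0,0,0,0,0,1],[0,0,0,0,0,0,1]],
])

```text
t: 6.57
eef_pos: [506.1, 203.8, 251.8]
ee_rot: [[-0.064, 0.911, 0.406], [0.998, 0.06, 0.025], [-0.002, 0.407, -0.913]]
wrist_force: [-4.1, -3.7, 7.7]
opening: 20.0
grip_force: 59.2
```

```bash
python3 st.py [0,144,36]
```

```text
t 6.57 g [ -1.4  143.13  35.9 ] togo [-0.04  0.21 -0.24] [ 0.03  0.13 -0.01] Fcover [-0.78 -3.43  8.84] op 20.045075513418297 grip 59.186531462328276
```

Emit:
step_arm([
  [[0.2,0,0,0,0,0,1],[0.2,0,0,0,0,0,1],[0,0,0,0,0,0,1]],
])

```text
t: 6.82
eef_pos: [506.2, 205.0, 251.7]
ee_rot: [[-0.06, 0.912, 0.406], [0.998, 0.057, 0.018], [-0.007, 0.407, -0.914]]
wrist_force: [-5.8, -9.8, 12.8]
opening: 20.3
grip_force: 59.8
```

```bash
python3 st.py [0,144,36]
```

```text
t 6.82 g [ -1.4  143.25  35.79] togo [-0.06  0.58 -0.37] [-0.08  0.12 -0.02] Fcover [-0.65 -9.34 14.36] op 20.337614643292977 grip 59.7520654105756
```

Emit:
step_arm([
  [[-0.2,0,0,0,0,0,0.3],[0,0,0,0,0,0,-1],[0,0,0,0,0,0,-1],[0,0,0,0,0,0,-1],[0,0,-2,0,0,0,-1],[0,0,-3.5,0,0,0,-1],[0,0,-3.5,0,0,0,-1],[0,0,-3,6,0,2,-1],[0,0,-2,6,0,3,-1],[0,0,0,6,0,3,-1],[0,0,0,6,0,3,-1],[0,0,0,0,0,7,-1],[0,0,0,0,0,7,-1],[0,0,0,0,0,7,-1],[0,0,0,0,0,4,-1],[0,0,0,0,0,0,-1],[0,0,0,0,0,0,-1]],
])

```text
t: 8.23
eef_pos: [454.4, 202.5, 372.6]
ee_rot: [[0.522, 0.853, 0.03], [0.852, -0.523, 0.032], [0.043, 0.009, -0.999]]
wrist_force: [-0.7, -0.5, 0.7]
opening: 85.7
grip_force: 0.0
```

```bash
cat >> h.py <<'E'
O=O+RC@[-1.4,0,0]
def togopin(s,xyz,ang=-32.):
    R=np.array(s["ee_rot"]);a=np.radians(ang);y=np.array([np.cos(a),np.sin(a),0]);z=np.array([0,0,-1.])
    Rt=np.c_[np.cross(y,z),y,z]
    return np.degrees(Ro.from_matrix(R.T@Rt).as_rotvec()),Rt.T@(np.array(xyz,float)+[0,0,155]-s["eef_pos"])/10
E
python3 - <<'E'
from bench import *
from h import *
np.set_printoptions(precision=2,suppress=True)
s=read_state();print(s["eef_pos"],*togopin(s,[472,-357,230]))
c={n:camera(n) for n in("side","top")}
a=cv2.resize(c["side"]["img"][130:210,290:370],None,fx=5,fy=5,interpolation=cv2.INTER_CUBIC)
b=cv2.resize(c["top"]["img"][145:225,205:285],None,fx=5,fy=5,interpolation=cv2.INTER_CUBIC)
cv2.imwrite("pics/k4.png",np.hstack([a,b])[:,:,::-1])
E
```

```text
[454.36 202.54 372.55] [ 0.5  -2.46  0.5 ] [-46.52  31.15  -1.24]
```

View pics/k4.png

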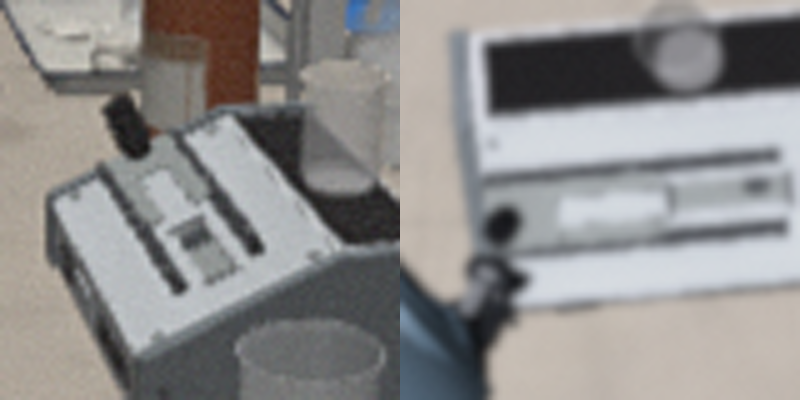

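The keeper is fully out (knob at (503,220) in the top crop). The top view shows a dark spot in the slot at crop (757,186), i.e. top pixel (276,182), in the same place as in the first picture: probably the bore. I'll locate it on the carriage plane as a first guess for the feeling.

Run:
```python
from bench import *
from h import *
np.set_printoptions(precision=2,suppress=True)
im=camera("top")["img"];g=cv2.cvtColor(cv2.resize(im[145:225,205:285],None,fx=5,fy=5,interpolation=cv2.INTER_CUBIC),cv2.COLOR_RGB2GRAY)
w=g[172:202,330:375];m=w<(w.min()+np.median(w))/2;ys,xs=np.where(m);c=(205+(330+xs.mean()-2)/5,145+(172+ys.mean()-2)/5);print(w.min(),np.median(w),xs.min()+730,xs.max()+730,c)
a,u=ray("top",c)
for z in(0,-16,-20):
    n=RC[:,2];t=((O+z*n-a)@n)/(u@n);print(z,RC.T@(a+t*u-O))
for x in (668,790):
    a,u=ray("top",(205+(x-402)/5,145+184/5));n=RC[:,2];t=((O-a)@n)/(u@n);print("slot end?",RC.T@(a+t*u-O))
```

```text
99 161.0 745 767 (np.float64(275.85263157894735), np.float64(181.79676113360324))
0 [  3.09 -18.55  -0.  ]
-16 [ -0.71 -17.23 -16.  ]
-20 [ -1.66 -16.9  -20.  ]
slot end? [ 8.32 38.94  0.  ]
slot end? [  1.07 -40.57   0.  ]
```

Emit:
step_arm([
  [[-3.3,2.3,0,0,-1,0,-1],[-3.3,2.3,0,0,-1,0,-1],[-3.3,2.2,0,0,0,0,-1],[-3.3,2.2,0,0,0,0,-1],[-3.3,2.2,0,0,0,0,-1],[-3.3,2.2,0,0,0,0,-1],[-3.3,2.2,0,0,0,0,-1],[-3.3,2.2,0,0,0,0,-1],[-3.3,2.2,0,0,0,0,-1],[-3.3,2.2,0,0,0,0,-1],[-3.3,2.2,0,0,0,0,-1],[-3.3,2.2,0,0,0,0,-1],[-3.3,2.2,0,0,0,0,-1],[-3.3,2.2,0,0,0,0,-1],[0,0,0,0,0,0,-1],[0,0,0,0,0,0,-1]],
])

```text
t: 9.72
eef_pos: [474.8, -356.4, 369.4]
ee_rot: [[0.528, 0.849, 0.011], [0.849, -0.528, 0.002], [0.007, 0.009, -1.0]]
wrist_force: [0.6, 1.8, -1.3]
opening: 85.2
grip_force: 0.0
```

Run:
```python
from bench import *
from h import *
np.set_printoptions(precision=2,suppress=True)
s=read_state();print(s["eef_pos"],*togopin(s,[472,-357,160]))
```

```text
[ 474.76 -356.36  369.4 ] [ 0.5  -0.43  0.1 ] [-0.2  -0.2   5.44]
```

Emit:
step_arm([
  [[-0.2,-0.2,2.4,0.5,-0.4,0,-1],[0,0,3,0,0,0,-1],[0,0,0,0,0,0,-1],[0,0,0,0,0,0,-1]],
])

```text
t: 10.05
eef_pos: [473.1, -352.6, 315.0]
ee_rot: [[0.523, 0.852, -0.002], [0.852, -0.523, 0.004], [0.002, -0.004, -1.0]]
wrist_force: [0.5, -0.3, 0.1]
opening: 85.1
grip_force: 0.0
```

Run:
```python
from bench import *
from h import *
np.set_printoptions(precision=2,suppress=True)
s=read_state();print(s["eef_pos"],*togopin(s,[472,-358,102]))
c={n:camera(n) for n in("side","top")}
a=cv2.resize(c["side"]["img"][200:300,270:370],None,fx=4,fy=4,interpolation=cv2.INTER_CUBIC)
b=cv2.resize(c["top"]["img"][160:260,340:440],None,fx=4,fy=4,interpolation=cv2.INTER_CUBIC)
cv2.imwrite("pics/p1.png",np.hstack([a,b])[:,:,::-1])
p=np.array(s["eef_pos"]);R=np.array(s["ee_rot"])
for e in(45,-45):
  l=p+160*R[:,2]+e*R[:,1];print((proj("side",l)-[270,200])*4,(proj("top",l)-[340,160])*4+[400,0])
```

```text
[ 473.11 -352.57  314.98] [-0.21 -0.12  0.46] [-0.52  0.19  5.8 ]
[252.31 138.03] [680.39 168.96]
[68.94 98.1 ] [624.25 268.85]
```

View pics/p1.png

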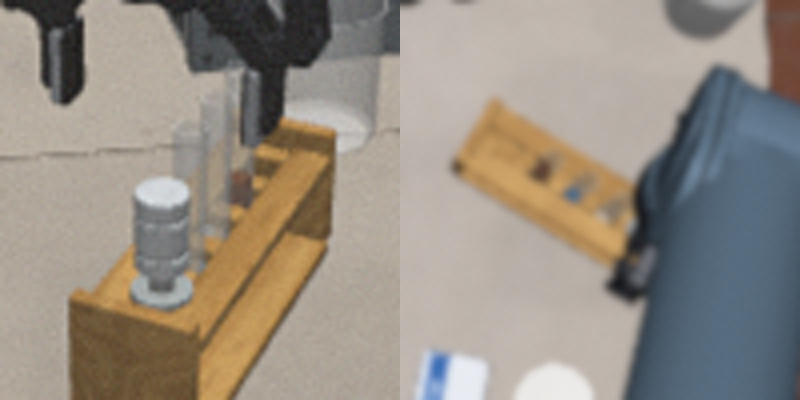

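The open fingers (tips at (65,100) and (260,140)) straddle the pin (grip at (162,225)) across the rack, clear of the tubes, and match the projection.

Emit:
step_arm([
  [[-0.5,0.2,1.8,0,0,0,-1],[0,0,2,0,0,0,-1],[0,0,2,0,0,0,-1],[0,0,0,0,0,0,-1],[0,0,0,0,0,0,-1],[0,0,0,0,0,0,0],[0,0,0,0,0,0,1],[0,0,0,0,0,0,1],[0,0,0,0,0,0,1],[0,0,0,0,0,0,1],[0,0,0,0,0,0,1],[0,0,0,0,0,0,1]],
])

```text
t: 11.15
eef_pos: [472.6, -359.8, 258.7]
ee_rot: [[0.525, 0.851, 0.001], [0.851, -0.525, 0.0], [0.001, 0.001, -1.0]]
wrist_force: [-0.3, 1.3, 6.7]
opening: 24.8
grip_force: 58.5
```

Emit:
step_arm([
  [[0,0,-0.5,0,0,0,1],[0,0,-1,0,0,0,1],[0,0,-2,0,0,0,1],[0,0,-2.5,0,0,0,1],[0,0,-3,0,0,0,1],[0,0,-3,0,0,0,1],[0,0,-3,0,0,0,1],[0,0,0,0,0,-7,1],[0,0,0,0,0,-7,1],[0,0,0,0,0,-7,1],[0,0,0,0,0,-7,1],[0,0,0,0,0,-7.1,1],[0,0,0,0,0,0,1],[0,0,0,0,0,0,1]],
])

```text
t: 12.32
eef_pos: [472.0, -359.7, 408.1]
ee_rot: [[-0.056, 0.998, 0.001], [0.998, 0.056, 0.001], [0.001, 0.001, -1.0]]
wrist_force: [-0.2, -0.1, -1.8]
opening: 24.2
grip_force: 59.7
```

Run:
```python
from bench import *
from h import *
np.set_printoptions(precision=2,suppress=True)
s=read_state();R=np.array(s["ee_rot"]);print(s["eef_pos"],s["opening"],s["wrist_force"])
tgt=O+RC@[0,-17,38+60]+155*RC[:,2];tgt[2]=410
print(R.T@(tgt-s["eef_pos"])/10,togo(s,[0,-17,98])[0],tgt)
c={n:camera(n) for n in("side","top")}
im=c["side"]["img"];a=cv2.resize(im[120:300,240:400],None,fx=3,fy=3,interpolation=cv2.INTER_CUBIC);cv2.imwrite("pics/p2.png",a[:,:,::-1])
```

```text
[ 471.99 -359.72  408.15] 24.215842027270018 [-0.2  -0.14 -1.78]
[39.97  4.24 -0.14] [-24.03   0.11  -0.8 ] [492.    41.76 410.  ]
```

View pics/p2.png

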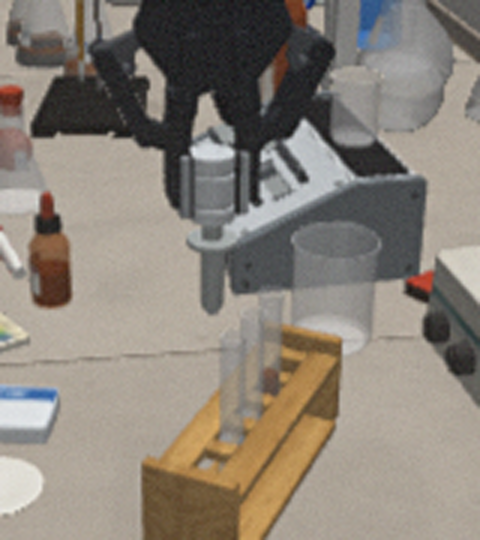

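The pin is held upright and straight (grip at (212,185), tip at (212,308)), and the tubes still stand in place. I'll carry it over the slot; that was the last picture.

Emit:
step_arm([
  [[4,0.4,0,0,0,0,1],[4,0.4,0,0,0,0,1],[4,0.4,0,0,0,0,1],[4,0.4,0,0,0,0,1],[4,0.4,0,0,0,0,1],[4,0.4,0,0,0,0,1],[4,0.4,0,0,0,0,1],[4,0.4,0,0,0,0,1],[4,0.4,0,0,0,0,1],[4,0.4,0,0,0,0,1],[0,0,0,-6,0,0,1],[0,0,0,-6,0,0,1],[0,0,0,-6,0,0,1],[0,0,0,-6,0,-0.8,1],[0,0,0,0,0,0,1],[0,0,0,0,0,0,1],[0,0,0,0,0,0,1]],
])

```text
t: 13.83
eef_pos: [488.4, 42.0, 408.4]
ee_rot: [[-0.071, 0.912, 0.404], [0.997, 0.067, 0.025], [-0.004, 0.405, -0.914]]
wrist_force: [0.3, -0.3, -1.7]
opening: 25.1
grip_force: 59.8
```

```bash
python3 st.py [0,-17,96]
```

```text
t 13.83 g [ 37.01 -17.03 190.68] togo [-0.19  0.18  0.16] [-0.05 -3.75  9.47] Fcover [-0.4  -0.29 -1.69] op 25.051180782181543 grip 59.775534868240356
```

Emit:
step_arm([
  [[0,-1.9,1,-0.2,0.2,0.1,1],[0,-1.9,2,0,0,0,1],[0,0,3,0,0,0,1],[0,0,2.4,0,0,0,1],[0,0,0,0,0,0,1],[0,0,0,0,0,0,1],[0,0,0,0,0,0,1]],
])

```text
t: 14.42
eef_pos: [488.6, 42.1, 316.9]
ee_rot: [[-0.072, 0.909, 0.41], [0.997, 0.066, 0.029], [-0.0, 0.411, -0.912]]
wrist_force: [-0.1, -0.0, 0.1]
opening: 24.7
grip_force: 59.7
```

```bash
python3 st.py [0,-17,85]
```

```text
t 14.42 g [  0.84 -16.33 107.08] togo [ 0.18 -0.04  0.12] [-0.06 -0.03  2.21] Fcover [-0.01 -0.04  0.12] op 24.708728762959524 grip 59.66337740421295
```

Emit:
step_arm([
  [[-0.1,-0.1,0.8,0.2,0,0.1,1],[0,0,0.8,0,0,0,1],[0,0,0.6,0,0,0,1],[0,0,0.2,0,0,0,1],[0,0,0.2,0,0,0,1],[0,0,0.2,0,0,0,1],[0,0,0,0,0,0,1],[0,0,0,0,0,0,1]],
])

```text
t: 15.08
eef_pos: [498.7, 41.6, 290.2]
ee_rot: [[-0.071, 0.911, 0.406], [0.997, 0.065, 0.029], [0.0, 0.407, -0.913]]
wrist_force: [0.7, -0.6, -1.6]
opening: 25.1
grip_force: 59.7
```

```bash
python3 st.py [0,-17,72]
```

```text
t 15.08 g [ -1.38 -17.5   78.64] togo [-0.02 -0.04  0.05] [0.06 0.13 0.66] Fcover [-0.03 -0.68 -1.7 ] op 25.096914537156444 grip 59.731770157814026
```

Emit:
step_arm([
  [[0,0.1,0.15,0,0,0,1],[0,0,0.15,0,0,0,1],[0,0,0.15,0,0,0,1],[0,0,0.15,0,0,0,1],[0,0,0,0,0,0,1],[0,0,0,0,0,0,1]],
])

```text
t: 15.58
eef_pos: [502.0, 41.9, 284.9]
ee_rot: [[-0.071, 0.911, 0.406], [0.997, 0.065, 0.029], [0.0, 0.407, -0.913]]
wrist_force: [0.2, 0.6, -1.2]
opening: 24.7
grip_force: 59.7
```

```bash
python3 st.py [0,-17,66]
```

```text
t 15.58 g [ -0.56 -17.46  72.41] togo [-0.04 -0.05  0.05] [0.06 0.05 0.64] Fcover [-0.28  0.63 -1.22] op 24.689831400639633 grip 59.73180949687958
```

Free in the slot. I'll go on gently to the carriage level (about 67).

Emit:
step_arm([
  [[0,0,0.15,0,0,0,1],[0,0,0.15,0,0,0,1],[0,0,0.1,0,0,0,1],[0,0,0.1,0,0,0,1],[0,0,0.1,0,0,0,1],[0,0,0,0,0,0,1],[0,0,0,0,0,0,1]],
])

```text
t: 16.17
eef_pos: [504.5, 42.0, 279.5]
ee_rot: [[-0.071, 0.911, 0.406], [0.997, 0.065, 0.029], [0.0, 0.407, -0.913]]
wrist_force: [-0.1, 0.3, -1.4]
opening: 24.7
grip_force: 59.7
```

```bash
python3 st.py [0,-17,62]
```

```text
t 16.17 g [ -0.53 -17.46  66.47] togo [-0.03 -0.05  0.05] [0.06 0.04 0.45] Fcover [-0.65  0.28 -1.28] op 24.681440625786305 grip 59.73193287849426
```

Emit:
step_arm([
  [[0,0,0.1,0,0,0,1],[0,0,0.1,0,0,0,1],[0,0,0.1,0,0,0,1],[0,0,0.1,0,0,0,1],[0,0,0,0,0,0,1]],
])

```text
t: 16.58
eef_pos: [506.1, 42.2, 275.7]
ee_rot: [[-0.071, 0.911, 0.406], [0.997, 0.065, 0.029], [0.0, 0.407, -0.913]]
wrist_force: [-0.4, 0.4, -1.3]
opening: 24.5
grip_force: 59.7
```

```bash
python3 st.py [0,-17,58]
```

```text
t 16.58 g [ -0.56 -17.44  62.35] togo [-0.04 -0.05  0.05] [0.06 0.05 0.43] Fcover [-0.86  0.45 -1.09] op 24.549190735656506 grip 59.73193645477295
```

Emit:
step_arm([
  [[0,0,0.1,0,0,0,1],[0,0,0.1,0,0,0,1],[0,0,0.1,0,0,0,1],[0,0,0.1,0,0,0,1],[0,0,0.1,0,0,0,1],[0,0,0,0,0,0,1]],
])

```text
t: 17.08
eef_pos: [508.1, 42.3, 271.1]
ee_rot: [[-0.071, 0.911, 0.406], [0.997, 0.065, 0.029], [0.0, 0.407, -0.913]]
wrist_force: [-0.1, 0.0, -1.3]
opening: 24.5
grip_force: 59.7
```

```bash
python3 st.py [0,-17,53]
```

```text
t 17.08 g [ -0.58 -17.49  57.34] togo [-0.04 -0.05  0.05] [0.06 0.05 0.43] Fcover [-0.58  0.04 -1.12] op 24.549510043117785 grip 59.73197042942047
```

The tip has gone well below the carriage's surface without contact, so it is in the bore. Lowering on.

Emit:
step_arm([
  [[0,0,0.15,0,0,0,1],[0,0,0.15,0,0,0,1],[0,0,0.15,0,0,0,1],[0,0,0.15,0,0,0,1],[0,0,0.15,0,0,0,1],[0,0,0.15,0,0,0,1],[0,0,0.15,0,0,0,1],[0,0,0.15,0,0,0,1],[0,0,0.15,0,0,0,1],[0,0,0,0,0,0,1]],
])

```text
t: 17.92
eef_pos: [513.6, 42.7, 258.7]
ee_rot: [[-0.071, 0.911, 0.406], [0.997, 0.065, 0.029], [0.0, 0.407, -0.913]]
wrist_force: [-0.1, 0.0, -0.7]
opening: 24.9
grip_force: 59.7
```

```bash
python3 st.py [0,-17,38]
```

```text
t 17.92 g [ -0.62 -17.45  43.77] togo [-0.04 -0.05  0.05] [0.06 0.05 0.58] Fcover [-0.33  0.01 -0.57] op 24.887243759596146 grip 59.730995893478394
```

Emit:
step_arm([
  [[0,0,0.15,0,0,0,1],[0,0,0.15,0,0,0,1],[0,0,0.1,0,0,0,1],[0,0,0.1,0,0,0,1],[0,0,0,0,0,0,1]],
])

```text
t: 18.33
eef_pos: [515.7, 42.8, 254.2]
ee_rot: [[-0.071, 0.911, 0.406], [0.997, 0.065, 0.029], [0.0, 0.407, -0.913]]
wrist_force: [0.3, -0.2, -1.4]
opening: 24.6
grip_force: 59.7
```

```bash
python3 st.py [0,-17,38]
```

```text
t 18.33 g [ -0.58 -17.44  38.84] togo [-0.04 -0.05  0.05] [0.06 0.05 0.08] Fcover [-0.34 -0.26 -1.33] op 24.62766001216648 grip 59.73159313201904
```

Emit:
step_arm([
  [[0,0,0.1,0,0,0,1],[0,0,0.1,0,0,0,1],[0,0,0,0,0,0,1]],
])

```text
t: 18.58
eef_pos: [516.0, 43.0, 253.6]
ee_rot: [[-0.071, 0.911, 0.407], [0.997, 0.065, 0.029], [-0.0, 0.408, -0.913]]
wrist_force: [-10.9, -1.1, 17.0]
opening: 24.6
grip_force: 62.4
```

```bash
python3 st.py [0,-17,36]
```

```text
t 18.58 g [ -0.36 -17.38  38.1 ] togo [ 0.03 -0.01  0.07] [0.04 0.05 0.21] Fcover [-3.05 -0.36 20.01] op 24.647103989734287 grip 62.449132204055786
```

Contact at 20 N: the flange is on the cover. Release and retreat.

Emit:
step_arm([
  [[0,0,-0.1,0,0,0,1],[0,0,0,0,0,0,0],[0,0,0,0,0,0,-1],[0,0,0,0,0,0,-1],[0,0,0,0,0,0,-1],[0,0,0,0,0,0,-1],[0,0,-0.5,0,0,0,-1],[0,0,-1.5,0,0,0,-1],[0,0,-2.5,0,0,0,-1],[0,0,-2.5,0,0,0,-1],[4,0,0,0,0,0,-1],[4,0,0,0,0,0,-1],[4,0,0,0,0,0,-1],[4,0,0,0,0,0,-1],[0,0,0,0,0,0,-1],[0,0,0,0,0,0,-1]],
])

```text
t: 19.92
eef_pos: [475.4, 203.5, 318.0]
ee_rot: [[-0.077, 0.91, 0.406], [0.997, 0.069, 0.033], [0.002, 0.408, -0.913]]
wrist_force: [0.3, -0.5, -0.7]
opening: 85.2
grip_force: 0.0
```

```bash
python3 st.py [0,143,36]
python3 - <<'E'
from bench import *
from h import *
np.set_printoptions(precision=1,suppress=True)
c=camera("top");g=c["img"]; 
hsv=g.astype(int)
# pin top brightness: bright blob near the expected projection
e=proj("top",O+RC@[0,-17,56]);print("expected",e)
x,y=e.astype(int);print(cv2.cvtColor(g[y-6:y+7,x-6:x+7],cv2.COLOR_RGB2GRAY))
E
```

```text
t 19.92 g [ -0.9  146.21 108.88] togo [-0.01 -0.26  0.32] [-0.25  0.09  7.29] Fcover [ 0.   -0.5  -0.74] op 85.23676420151975 grip 0.0
expected [274.5 187. ]
[[194 192 190 189 184 178 170 168 169 170 174 176 173]
 [179 177 174 171 172 170 165 165 162 159 159 160 157]
 [169 167 166 164 170 174 174 171 164 152 149 151 151]
 [168 166 164 164 175 187 193 188 174 156 145 146 155]
 [171 169 167 170 184 200 207 204 192 170 148 146 162]
 [178 177 177 186 199 209 212 213 204 188 163 158 177]
 [192 193 195 200 209 212 213 211 209 201 186 179 192]
 [206 205 206 211 212 213 213 213 212 208 196 189 194]
 [204 203 201 205 209 212 213 212 211 204 188 171 168]
 [178 174 170 175 192 204 208 208 205 192 164 132 122]
 [125 121 119 133 159 181 190 193 186 168 138 110  98]
 [ 92  92  95 106 126 150 165 168 161 148 136 131 124]
 [118 117 120 127 139 155 166 169 168 166 169 171 169]]
```

The pin's bright top is centred at about (275,187), as expected for the seated pose. Now the keeper knob.

Emit:
step_arm([
  [[-0.2,0.1,2.3,0,-0.3,0.3,-1],[0,0,2.5,0,0,0,-1],[0,0,2.4,0,0,0,-1],[0,0,0,0,0,0,-1],[0,0,0,0,0,0,-1],[0,0,0,0,0,0,0],[0,0,0,0,0,0,1],[0,0,0,0,0,0,1],[0,0,0,0,0,0,1],[0,0,0,0,0,0,1],[0,0,0,0,0,0,1]],
])

```text
t: 20.88
eef_pos: [506.0, 200.4, 252.7]
ee_rot: [[-0.064, 0.911, 0.407], [0.998, 0.06, 0.024], [-0.003, 0.407, -0.913]]
wrist_force: [-7.6, -1.0, 8.6]
opening: 20.1
grip_force: 58.2
```

```bash
python3 st.py [0,66,36]
```

```text
t 20.88 g [  0.07 139.55  36.85] togo [-0.02  0.26 -0.24] [-7.43 -0.01  0.09] Fcover [-3.45 -0.49 11.  ] op 20.071849082183267 grip 58.17186360261985
```

Emit:
step_arm([
  [[-0.6,0,0,0,0,0,1],[-0.6,0,0,0,0,0,1],[-0.6,0,0,0,0,0,1],[-0.6,0,0,0,0,0,1],[-0.6,0,0,0,0,0,1],[-0.6,0,0,0,0,0,1],[0,0,0,0,0,0,1]],
])

```text
t: 21.47
eef_pos: [508.5, 164.2, 252.7]
ee_rot: [[-0.064, 0.911, 0.407], [0.998, 0.059, 0.025], [-0.002, 0.408, -0.913]]
wrist_force: [-5.4, -0.4, 7.0]
opening: 20.0
grip_force: 59.1
```

```bash
python3 st.py [0,66,36]
```

```text
t 21.47 g [  0.04 103.37  36.88] togo [-0.01  0.22 -0.25] [-3.8  -0.01  0.09] Fcover [-2.14 -0.05  8.59] op 19.989388512001444 grip 59.09184059535619
```

Emit:
step_arm([
  [[-0.5,0,0,0,0,0,1],[-0.5,0,0,0,0,0,1],[-0.5,0,0,0,0,0,1],[-0.5,0,0,0,0,0,1],[-0.5,0,0,0,0,0,1],[-0.5,0,0,0,0,0,1],[-0.4,0,0,0,0,0,1],[0,0,0,0,0,0,1]],
])

```text
t: 22.13
eef_pos: [510.9, 130.1, 252.7]
ee_rot: [[-0.064, 0.911, 0.407], [0.998, 0.059, 0.024], [-0.002, 0.408, -0.913]]
wrist_force: [-5.2, 1.1, 7.3]
opening: 20.1
grip_force: 59.0
```

```bash
python3 st.py [0,66,36]
```

```text
t 22.13 g [ 0.09 69.14 36.89] togo [-0.    0.24 -0.25] [-0.38 -0.01  0.09] Fcover [-1.64  1.49  8.78] op 20.08167937545911 grip 59.03561234983499
```

Passing over the flange freely. Now to the end stop in small steps.

Emit:
step_arm([
  [[-0.2,0,0,0,0,0,1],[-0.2,0,0,0,0,0,1],[-0.2,0,0,0,0,0,1],[-0.2,0,0,0,0,0,1],[0,0,0,0,0,0,1]],
])

```text
t: 22.55
eef_pos: [511.4, 122.6, 252.7]
ee_rot: [[-0.065, 0.911, 0.407], [0.998, 0.06, 0.025], [-0.002, 0.408, -0.913]]
wrist_force: [-4.7, 2.2, 6.3]
opening: 20.1
grip_force: 59.0
```

```bash
python3 st.py [0,66,36]
```

```text
t 22.55 g [ 0.08 61.75 36.9 ] togo [ 0.    0.2  -0.23] [ 0.37 -0.01  0.09] Fcover [-1.62  2.51  7.63] op 20.09059313420259 grip 58.99191664735554
```

Emit:
step_arm([
  [[-0.2,0,0,0,0,0,1],[-0.2,0,0,0,0,0,1],[0,0,0,0,0,0,1]],
])

```text
t: 22.8
eef_pos: [511.4, 121.3, 252.7]
ee_rot: [[-0.069, 0.911, 0.407], [0.998, 0.062, 0.031], [0.003, 0.408, -0.913]]
wrist_force: [-3.1, 8.7, 2.3]
opening: 20.3
grip_force: 58.6
```

```bash
python3 st.py [0,66,36]
```

```text
t 22.8 g [ 0.09 61.37 36.99] togo [ 0.02 -0.16 -0.1 ] [ 0.51 -0.    0.1 ] Fcover [-1.36  8.92  3.17] op 20.267909378965193 grip 58.63544092979282
```

Travel 139.6→61.4 = 78 mm with the force rising at the end: the keeper is home. Release and withdraw.

Emit:
step_arm([
  [[0,0,0,0,0,0,0],[0,0,0,0,0,0,-1],[0,0,0,0,0,0,-1],[0,0,0,0,0,0,-1],[0,0,0,0,0,0,-1],[0,0,-0.5,0,0,0,-1],[0,0,-2,0,0,0,-1],[0,0,-3,0,0,0,-1],[0,0,-4,0,0,0,-1],[0,0,-4,0,0,0,-1],[4,0,0,0,0,0,-1],[4,0,0,0,0,0,-1],[4,0,0,0,0,0,-1],[0,0,0,0,0,0,-1],[0,0,0,0,0,0,-1]],
])

```text
t: 24.05
eef_pos: [448.3, 237.6, 375.9]
ee_rot: [[-0.069, 0.911, 0.407], [0.998, 0.064, 0.027], [-0.001, 0.408, -0.913]]
wrist_force: [1.0, -0.7, -0.3]
opening: 85.8
grip_force: 0.0
```

Run:
```python
from bench import *
from h import *
np.set_printoptions(precision=1,suppress=True)
c={n:camera(n)["img"] for n in("side","top")}
# dark knob and bright pin top vs expectation
for n,(x0,y0,x1,y1) in {"top":(235,178,262,198),"side":(308,145,335,180)}.items():
    g=cv2.cvtColor(cv2.resize(c[n][y0:y1,x0:x1],None,fx=4,fy=4,interpolation=cv2.INTER_CUBIC),cv2.COLOR_RGB2GRAY)
    k,l,st,ce=cv2.connectedComponentsWithStats((g<75).astype(np.uint8))
    print(n,[(st[i,4],np.round(ce[i]/4+[x0-.4,y0-.4],1)) for i in range(1,k) if st[i,4]>100],"knob at 0/10mm:",proj(n,O+RC@[0,66,29]),proj(n,O+RC@[0,76,29]))
e=proj("top",O+RC@[0,-17.4,56]);x,y=e.astype(int);g=cv2.cvtColor(c["top"],cv2.COLOR_RGB2GRAY)[y-7:y+8,x-7:x+8]
ys,xs=np.where(g>200);print("pin top",e,xs.mean()+x-7,ys.mean()+y-7)
s=read_state();print(s["t"],s["wrist_force"],s["opening"])
```

```text
top [(np.int32(449), array([249.5, 187.5]))] knob at 0/10mm: [249.3 187.2] [246.2 187.4]
side [(np.int32(330), array([332.7, 147.5])), (np.int32(1142), array([321.1, 160.4])), (np.int32(226), array([312.8, 167.3])), (np.int32(128), array([318. , 176.1]))] knob at 0/10mm: [321.  163.5] [320.2 162.4]
pin top [274.6 187. ] 274.5483870967742 187.25806451612902
24.15 [ 0.5 -1.1 -0.3] 85.83909000381512
```

The knob images at the zero-travel position and the pin sits as expected. Handing in.

```bash
python3 -c "
from bench import *
print(job_done())"
```

```text
the job is handed in; nothing more can be done
None
```

The job is handed in at about 24 s, no verdict shown: the pin is seated in the bore with its flange on the cover, the keeper is pushed home to its stop, the gripper is open and clear, and no glassware was touched as far as I could tell.

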